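# Set out a dressing station round two bowls

### The arm

A 6-joint arm with a two-finger parallel gripper is mounted at the origin on a cart in front of the work surface, level with it; the furniture and walls round the work are solid. World frame = base frame: x ahead of the robot, y to its left, z up, the work surface at z = 0. Lengths are in m, angles in rad, forces in N, time in s.
With the tool pointing down it reaches from about 0.35 to 0.775 m from the base axis. Payload 7.3 kg.
Tool frame: the origin (TCP) lies on the mounting face of the last link; the fingertips stand 178 mm ahead of it and the grasp point (between the pads) lies 159 mm ahead of it (robot.grip_depth is the distance from the TCP to the grasp point, in m); z points along the fingers, y is the line along which they close (so a half turn about z gives the same grasp; the last joint's range is limited). The gripper opens to 92 mm and grips with 3 to 60 N. Pads are 19 mm wide; open, the fingers measure 130 mm over their backs; the gripper's body (75 mm by 190 mm) begins 47 mm behind the grasp point.
Start: joints at [1.198, 0.342, 1.524, -0, 1.275, -0.146], TCP at [0.118, 0.512, 0.405] pointing down, gripper open.
Joint ranges: [-2.53, 2.53], [-0.77, 2.02], [0.04, 2.7], [-1, 4.14], [0.28, 2.66], [-3.11, 3.11]. Speed limits (rad/s): [2.57, 2.57, 3.14, 3.14, 3.14, 3.14].

### API

Orientations are given as [roll, pitch, yaw] about the fixed x, y, z axes, in that order (R = Rz(yaw) Ry(pitch) Rx(roll)).
In Python, from cell import observe, cams, robot, models gives the robot as it stands.
- The arm moves only by the shell command python3 -m jog 'ROWS' [FORCE]. ROWS is JSON, a list of rows, each a list of 3 entries, a list of its own where there are three numbers: the shift along the tool's x, y, z each as a share of 0.4 m, from -1 to 1, then the turn about the tool's z as a share of pi rad, from -1 to 1, then the closure, from 0 (fully open) to 1 (shut). In form: [[[x, y, z], turn, jaw], ...]. A call has 1 to 12 rows; each row is the pose to reach, as a shift and turn from the pose commanded when the call began, along the tool's axes at that moment, turning the shorter way round; what a row does not reach only later rows make up. A row lasts 1/8 s, in which the tool goes at most 62.5 mm and 10.7 degrees, less where a joint would pass 70% of its speed; a pose out of reach is approached as far as the arm can. A call with a number of a shift or a turn outside -1 to 1 is refused whole. A call with a gripper value outside its range is refused whole. The fingers move at their own pace and stop on an object; FORCE is the grip in N (left out, the last holds). Time passes only in rows, so rows that repeat a pose let the fingers close. It gives the time, the measured TCP pose, the force, the opening and the grip force at its end, in the units of the state.
- observe(): the state, without advancing time (a new reading comes with each control period).
- cams.read_camera(name): name is "side" or "top"; returns the picture (420x560x3 uint8, red, green, blue); there is no depth.
- cams.camera_model(name): a dict with "camera_matrix" (3x3 intrinsics, pixels), "k1" (the pictures are not rectified: a ray, as slopes to the right and down, at radius r is drawn at 1 + k1 r^2 times it, then the intrinsics apply), "pose" (4x4, takes a point from camera to world coordinates). Camera axes: x right, y down, z forward; pixel columns grow to the right and rows downward; lengths in m; the calibration is good to about 2 mm. A picture is of the moment at which its call begins. camera_model takes no time and is no camera call.
- robot.hand_in(): hands the job in; it is judged then, once.
Trained networks look in the newest picture that a camera, given by its name, has taken for a name from the list of things; names that differ only in an ending like _2 or _b are one class to them, and where a whole thing is asked for, a point or a joint stands for the part that bears it (a point fixed in the world has none). Each returns a list of dicts, best first, with "confidence" (0 to 1); they miss things now and then, are a little off and sometimes report something else, mostly with a low value. They report only what shows in the picture. A call takes as long as a camera call. They do not tell look-alikes from the thing itself.
- models.find_in(target, camera): "position" ([x, y, z] in m, in world coordinates, good to about 4 mm: the middle of the surface that is visible of it).
- models.pinpoint(target, camera): "position" ([x, y, z] in m, in world coordinates, good to about 4 mm: a listed point, or the origin of a listed thing).
The state is a dict: "time": time; "qpos": joint angles; "qvel": joint speeds; "joint_efforts": joint torques, N m; "tool_pos": TCP position; "tool_rot": TCP orientation; "contact_force": force on the tool from outside, world axes, zero at the start; "torque": the same for the moment, N m; "opening": finger opening in m; "grip_force": force on a finger pad.
Only numpy, scipy, OpenCV 4.12 (cv2) and the standard library are available. Lean on these libraries where they do the work, as an engineer would, in place of code of your own. Each camera call takes 0.05 s, during which the arm holds its last target. There are 200 camera calls.

### The job

Set out the dressing things that wait on the grey mat in one row with the two bowls on the blue mat: stand the round white tin midway between the yellow bowl and the steel bowl, and the red dosing cup upright on the middle of the tin's lid. Lay the flat green instrument pack on the outer side of the yellow bowl (the side away from the tin), at right angles to the row, and stand the white bottle upright on the outer side of the steel bowl, both centred on the row and with a gap of 3 cm to the bowl. Do not tip the bottle over on the way, and leave the mug and the canister where they stand.

Things in the scene. Friction and masses are not known exactly. Their poses are not given: they have to be found in the camera images.
- blue_mat: Fixed thin blue mat, 160 (x) x 430 (y) x 4 mm; it lies to the left or to the right in front of the robot. Origin at the centre of its underside, on the worktop; its x axis points away from the robot (turned at most 0.12 rad), y to the left along its long side. The two bowls stand on its long centre line, 90 mm to either side of its centre.
- yellow_bowl: Small yellow plastic bowl fixed on the blue mat, 72 mm across the rim, 36 mm high; at the left or at the right place. Origin at the centre of its underside, on the mat's top; axes parallel to the mat's.
- steel_bowl: Small steel bowl of the same size, 72 mm across the rim, 36 mm high, fixed at the other place on the blue mat, 180 mm from the yellow one. Origin at the centre of its underside; axes parallel to the mat's.
- tin: Round off-white flat tin, 56 mm across, 28 mm high, closed, with a flat lid; loose, standing on the grey mat (a fixed mat 160 x 380 x 4 mm at the other side) at the start. Origin at the centre of its underside, z up.
- dosing_cup: Small red open plastic cup, 38 mm across the rim and a little narrower at the foot, 36 mm high, 3 mm wall; loose, upright on the grey mat at the start; can be gripped across its outside. Origin at the centre of its underside, z up.
- pack: Flat pale olive-green sterile instrument pack, a rigid straight-sided bar 168 mm long, 38 mm wide and 9 mm thick as it lies; loose, lying flat on the grey mat, pointing roughly away from the robot; grip it across its width with the fingertips. Origin at the centre of its underside, its x axis along its length, y across its width, z up.
- bottle: Small white round pill bottle with a white screw cap (fixed to it), 48 mm in diameter, 86 mm high; loose, upright on the grey mat at the start. Origin at the centre of its underside, z up.
- mug: White mug with grey-green dots, 93 mm high, behind the mats; a bystander, not to be moved. Origin at the centre of its underside.
- canister: Dark round canister with a black lid, 104 mm in diameter, 147 mm high, behind the mats; a bystander, not to be moved. Origin at the centre of its underside.
There are look-alikes about, which are no part of the job. There is more than one size of the pack; the job needs the larger. There is more than one size of the bottle; the job needs the larger.

How it is judged:
By the outcome, as a careful person would: the job done as asked, in the order asked, and still so for the second after the job is handed in, with the robot touching nothing.
It also fails if it takes over 106 s, if anything falls off the work surface, if the arm or the gripper's body presses on something with over 40 N, if the wrist force passes 120 N, or if a joint passes its speed limit or range.

## Working session

There is one attempt and no reset: what is moved stays moved. The work goes in short steps, Python scripts to look and compute and a shell command to move; the robot and the scene stay as the last step left them, time stands still between calls to the robot, and variables do not carry over. Pictures are saved under pics/ and viewed, at most 14 in all, crops included, and the job is handed in when it is done.

```bash
mkdir -p pics; ls
python3 - <<'E'
from cell import observe,cams,robot,models
import cv2,numpy as np
for c in("side","top"):
    im=cams.read_camera(c); cv2.imwrite(f"pics/{c}0.png",im[:,:,::-1])
    m=cams.camera_model(c); print(c,np.round(m["camera_matrix"],1).tolist(),m["k1"],np.round(m["pose"],3).tolist())
    for t in "blue_mat yellow_bowl steel_bowl tin dosing_cup pack bottle mug canister".split():
        print(t,[(np.round(d["position"],3).tolist(),round(d["confidence"],2)) for d in models.pinpoint(t,c)])
s=observe();print(s)
print(robot.grip_depth)
E
```

```text
pics
side [[462.7, 0.0, 285.6], [0.0, 462.7, 205.5], [0.0, 0.0, 1.0]] 0.022792488970095625 [[-0.976, -0.134, 0.172, 0.316], [-0.218, 0.567, -0.795, 1.353], [0.009, -0.813, -0.582, 0.909], [0.0, 0.0, 0.0, 1.0]]
blue_mat [([0.505, -0.221, 0.001], 0.7)]
yellow_bowl [([0.495, -0.312, 0.005], 0.68)]
steel_bowl [([0.512, -0.132, 0.001], 0.69), ([0.709, 0.185, -0.0], 0.5)]
tin [([0.511, 0.266, 0.004], 0.51)]
dosing_cup [([0.513, 0.174, 0.003], 0.61)]
pack [([0.502, 0.684, 0.0], 0.86), ([0.508, 0.366, 0.006], 0.79)]
bottle [([0.5, 0.074, 0.004], 0.68), ([0.456, 0.512, 0.003], 0.63)]
mug [([0.707, 0.189, 0.001], 0.94)]
canister [([0.724, -0.02, -0.002], 0.89)]
top [[514.8, 0.0, 279.0], [0.0, 514.8, 206.2], [0.0, 0.0, 1.0]] -0.11390942865767736 [[-0.004, -0.99, 0.143, 0.347], [-1.0, 0.002, -0.012, 0.177], [0.012, -0.143, -0.99, 1.677], [0.0, 0.0, 0.0, 1.0]]
blue_mat [([0.504, -0.22, -0.0], 0.57)]
yellow_bowl [([0.5, -0.315, 0.003], 0.54)]
steel_bowl [([0.514, -0.132, 0.002], 0.73), ([0.704, 0.189, -0.001], 0.5), ([0.506, -0.224, -0.001], 0.34)]
tin [([0.51, 0.263, 0.008], 0.66)]
dosing_cup [([
[... 287 characters left out ...]
4, -0.0], 0.48)]
{'time': 1.0, 'qpos': array([ 1.19800570e+00,  3.41992273e-01,  1.52413045e+00, -2.07517886e-05,
        1.27541994e+00, -1.46009129e-01]), 'qvel': array([-0.00015489,  0.00072944,  0.00192989,  0.00070174, -0.00044323,
       -0.00052049]), 'joint_efforts': array([-7.59236282e-04, -4.31157768e+01, -2.44476897e+01,  7.16613885e-02,
        4.86840389e-02, -2.56483168e-05]), 'tool_pos': array([0.1180241 , 0.51155054, 0.40473387]), 'tool_rot': array([3.14154608e+00, 2.69157163e-05, 2.91481720e+00]), 'contact_force': array([-1.2594006 ,  0.03744224, -0.72567466]), 'torque': array([-0.01329349,  0.06474249, -0.02121127]), 'grip_force': 0.0, 'opening': 0.09204748158976914}
0.1592
```

View pics/top0.png

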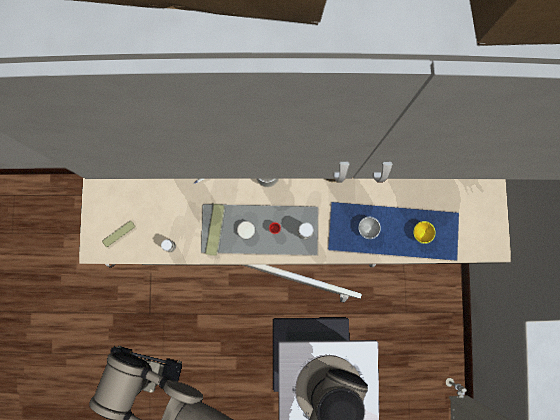

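View pics/side0.png

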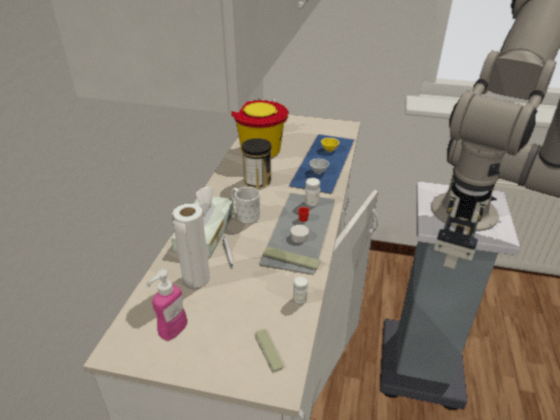

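Top view: grey mat at (202-318, 204-254) holds the pack (215,229), tin (246,229), cup (275,228) and bottle (306,230). The blue mat (329-459) holds the steel bowl (369,227) and the yellow bowl (424,232). Each has a look-alike off the mat on the left: small pack (119,233) and small bottle (168,244). An open door sticks out at (250-360, 265-297). The larger pair are the ones on the grey mat, which I'll confirm in a crop.

```bash
cat > h.py <<'E'
import numpy as np,cv2
from cell import observe,cams,robot,models
def ray(c,uv):
    m=cams.camera_model(c);K=np.array(m["camera_matrix"]);k=m["k1"];T=np.array(m["pose"])
    d=cv2.undistortPoints(np.array([[uv]],float),K,np.array([k,0,0,0,0.]))[0,0]
    return T[:3,3],T[:3,:3]@np.r_[d,1]
def onz(c,uv,z):
    o,d=ray(c,uv);return o+d*(z-o[2])/d[2]
def proj(c,P):
    m=cams.camera_model(c);T=np.linalg.inv(np.array(m["pose"]))
    P=np.atleast_2d(np.array(P,float))
    return cv2.projectPoints(P,cv2.Rodrigues(T[:3,:3])[0],T[:3,3],np.array(m["camera_matrix"]),np.array([m["k1"],0,0,0,0.]))[0][:,0]
def tri(a,b):
    (o1,d1),(o2,d2)=ray("top",a),ray("side",b)
    A=np.c_[d1,-d2];s=np.linalg.lstsq(A,o2-o1,rcond=None)[0]
    p,q=o1+s[0]*d1,o2+s[1]*d2;return (p+q)/2,np.linalg.norm(p-q)
E
python3 - <<'E'
from h import *
t=cv2.imread("pics/top0.png");s=cv2.imread("pics/side0.png")
a=cv2.resize(t[175:305,90:470],None,fx=2.1,fy=2.1,interpolation=cv2.INTER_CUBIC)
b=cv2.resize(s[125:375,250:390],None,fx=2.2,fy=2.2,interpolation=cv2.INTER_CUBIC)
cv2.imwrite("pics/c1.png",a);cv2.imwrite("pics/c2.png",b)
print("door",tri((360,295),(376,197)))
# pixels of larger/smaller
hs=cv2.cvtColor(t,cv2.COLOR_BGR2HSV)
E
```

```text
door (array([ 0.29234817, -0.11652651, -0.07132734]), np.float64(0.007200072290005933))
```

View pics/c1.png

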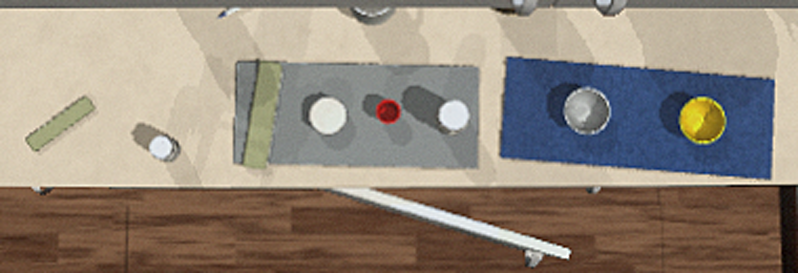

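View pics/c2.png

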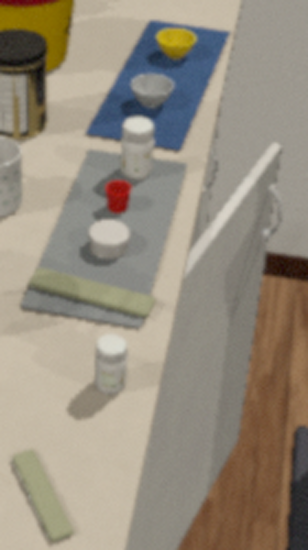

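The crops confirm it. The pack on the grey mat is about 50 px long in the top view, against about 35 px for the one on bare wood at (119,233). The bottle at (306,230) is clearly taller and wider than the one at (168,244). The job items are the ones on the grey mat. The door top is 7 cm below the worktop, so it's harmless. Next I'll fit the positions by silhouette.

```bash
cat > fit.py <<'E'
from h import *
from scipy.optimize import least_squares
def pts_cyl(x,y,z,h,r0,r1):
    a=np.linspace(0,2*np.pi,48,endpoint=False)
    return np.vstack([np.c_[x+r*np.cos(a),y+r*np.sin(a),0*a+zz] for r,zz in((r0,z),(r1,z+h))])
def pts_box(x,y,z,yaw,l,w,h):
    c,s=np.cos(yaw),np.sin(yaw)
    return np.array([[x+c*a-s*b,y+s*a+c*b,z+k] for a in(-l/2,l/2) for b in(-w/2,w/2) for k in(0,h)])
def hullmom(uv):
    h=cv2.convexHull(uv.astype(np.float32));m=cv2.moments(h)
    return np.array([m["m10"]/m["m00"],m["m01"]/m["m00"]]),m["m00"],.5*np.arctan2(2*m["mu11"],m["mu20"]-m["mu02"])
def mask(im,kind):
    h=cv2.cvtColor(im,cv2.COLOR_RGB2HSV).astype(int);H,S,V=h[...,0],h[...,1],h[...,2]
    return {"white":(S<40)&(V>165),"red":(S>130)&((H<8)|(H>172))&(V>60),"yellow":(S>140)&(H>18)&(H<34)&(V>60),
     "green":(H>24)&(H<45)&(S>45),"blue":(H>100)&(H<125)&(S>90)}[kind].astype(np.uint8)
def blob(im,kind,seed,rad,fill=True):
    M=mask(im,kind);W=np.zeros_like(M);u,v=np.round(seed).astype(int);W[max(v-rad,0):v+rad+1,max(u-rad,0):u+rad+1]=1
    M=M*W;n,L,st,ce=cv2.connectedComponentsWithStats(M)
    if n<2:return None
    k=1+np.argmax(st[1:,4]);m=(L==k).astype(np.uint8)
    c,_=cv2.findContours(m,cv2.RETR_EXTERNAL,cv2.CHAIN_APPROX_NONE);F=np.zeros_like(m);cv2.drawContours(F,c,-1,1,-1)
    mm=cv2.moments(F,True);return np.array([mm["m10"]/mm["m00"],mm["m01"]/mm["m00"]]),mm["m00"],.5*np.arctan2(2*mm["mu11"],mm["mu20"]-mm["mu02"])
SH=dict(tin=("white",.028,.028,.028,24),dosing_cup=("red",.036,.016,.019,18),bottle=("white",.086,.024,.024,32),yellow_bowl=("yellow",.036,.02,.036,24))
def fitc(n,g,ims,views=("top","side"),verbose=1):
    k,h,r0,r1,rad=SH[n];obs={}
    for c in views:
        b=blob(ims[c],k,proj(c,[g[0],g[1],g[2]+h/2])[0],rad);obs[c]=b
    f=lambda p:np.concatenate([hullmom(proj(c,pts_cyl(*p,h,r0,r1)))[0]-obs[c][0] for c in views])
    r=least_squares(f,g,x_scale=.01)
    if verbose:print(n,np.round(r.x,4),"res",np.round(r.fun,2),"areas",[(int(obs[c][1]),int(hullmom(proj(c,pts_cyl(*r.x,h,r0,r1)))[1])) for c in views])
    return r.x
def fitp(g,ims,views=("top","side")):
    obs={c:blob(ims[c],"green",proj(c,[g[0],g[1],g[2]])[0],42) for c in views}
    d=lambda a:(a+np.pi/2)%np.pi-np.pi/2
    def f(p):
        o=[]
        for c in views:
            m=hullmom(proj(c,pts_box(*p,.168,.038,.009)));o+=[*(m[0]-obs[c][0]),20*d(m[2]-obs[c][2])]
        return o
    r=least_squares(f,g,x_scale=[.01,.01,.01,.1])
    print("pack",np.round(r.x,4),"res",np.round(r.fun,2),"areas",[(int(obs[c][1]),int(hullmom(proj(c,pts_box(*r.x,.168,.038,.009)))[1])) for c in views])
    return r.x
def fitmat(g,ims,views=("top","side"),kind="blue"):
    obs={}
    for c in views:
        u=proj(c,[g[0],g[1],.004])[0];obs[c]=blob(ims[c],kind,u,75)
    def f(p):
        o=[]
        for c in views:
            m=hullmom(proj(c,pts_box(p[0],p[1],0,p[2],.16,.43,.004)));o+=[*(m[0]-obs[c][0]),20*(((m[2]-obs[c][2])+np.pi/2)%np.pi-np.pi/2)]
        return o
    r=least_squares(f,g,x_scale=[.01,.01,.1]);print("mat",np.round(r.x,4),np.round(r.fun,2),[(int(obs[c][1]),int(hullmom(proj(c,pts_box(r.x[0],r.x[1],0,r.x[2],.16,.43,.004)))[1])) for c in views]);return r.x
E
python3 - <<'E'
from fit import *
ims={c:cv2.cvtColor(cv2.imread(f"pics/{c}0.png"),cv2.COLOR_BGR2RGB) for c in("top","side")}
for v in(("top","side"),("top",)):
  try:fitmat([.505,-.22,-.08],ims,v)
  except Exception as e:print(e)
for n,g in dict(tin=[.511,.265,.004],dosing_cup=[.514,.173,.004],bottle=[.5,.076,.004],yellow_bowl=[.497,-.313,.004]).items(): fitc(n,g,ims)
fitp([.508,.365,.004,.05],ims)
fitp([.508,.365,.004,.05],ims,("top",))
E
```

```text
mat [ 0.505 -0.22  -0.08 ] [-0.81  0.35 -0.18  0.19 -1.44 -4.2 ] [(6071, 6231), (1662, 2350)]
mat [ 0.5061 -0.2205 -0.0809] [-0.66  0.   -0.16] [(6071, 6229)]
tin [0.5086 0.2637 0.0122] res [ 0.01  0.06 -0.07 -0.  ] areas [(234, 252), (166, 296)]
dosing_cup [0.5141 0.1725 0.0027] res [-0.04 -0.05  0.05 -0.01] areas [(110, 110), (135, 153)]
bottle [ 0.5317  0.0875 -0.003 ] res [-4.94 -7.5  14.32  0.02] areas [(162, 225), (123, 395)]
yellow_bowl [ 0.4988 -0.312   0.0016] res [-0.    0.06 -0.06 -0.01] areas [(370, 377), (163, 190)]
pack [ 0.5154  0.3628 -0.0018  0.05  ] res [ 1.61 -0.72 -3.84 -1.16 -0.81 -2.69] areas [(567, 611), (516, 642)]
pack [0.508 0.365 0.004 0.05 ] res [ 0.73  1.36 -3.83] areas [(567, 616)]
```

```bash
python3 - <<'E'
s=open('fit.py').read()
s=s.replace("r=least_squares(f,g,x_scale=.01)","r=LS(f,g)").replace("r=least_squares(f,g,x_scale=[.01,.01,.01,.1])","r=LS(f,g)").replace("r=least_squares(f,g,x_scale=[.01,.01,.1])","r=LS(f,g)")
s=s.replace("def pts_cyl","""def LS(f,g):
    g=np.array(g,float);t=lambda q:g+.02*(q-1)
    r=least_squares(lambda q:f(t(q)),np.ones(len(g)),diff_step=.05);r.x=t(r.x);return r
def pts_cyl""",1)
open('fit.py','w').write(s)
E
python3 - <<'E'
from fit import *
ims={c:cv2.cvtColor(cv2.imread(f"pics/{c}0.png"),cv2.COLOR_BGR2RGB) for c in("top","side")}
for v in(("top","side"),("top",)): fitmat([.505,-.22,-.08],ims,v)
for n,g in dict(tin=[.511,.265,.004],dosing_cup=[.514,.173,.004],yellow_bowl=[.497,-.313,.004]).items(): fitc(n,g,ims)
fitp([.508,.365,.004,.05],ims)
a=cv2.resize(ims["top"][195:265,195:330],(700,363),interpolation=cv2.INTER_NEAREST)
b=cv2.resize(ims["side"][172:280,260:340],(440,594),interpolation=cv2.INTER_NEAREST)
W=np.zeros((594,700,3),np.uint8);W[:363]=a
cv2.imwrite("pics/n1.png",np.hstack([cv2.resize(a,(350,182)),np.zeros((182,10,3),np.uint8),cv2.resize(a,(350,182))])[:,:,::-1])
for c in ims:
    g=cv2.cvtColor(ims[c],cv2.COLOR_RGB2HSV)
    for h in(.046,.09): print(c,h,proj(c,[.501,.0755,h])[0].round(1))
print(ims["top"][228,290:325].mean(1).astype(int)); print(ims["top"][215:245,306].mean(1).astype(int))
for v in(184,190,197,202):print(v,ims["side"][v,298:330].mean(1).astype(int))
print(ims["side"][172:215,313].mean(1).astype(int))
for v in(230,234,238):print(v,ims["side"][v,284:316].mean(1).astype(int))
E
```

```text
mat [ 0.5049 -0.2201 -0.1694] [-0.65  0.35  1.62 -0.24 -1.64 -1.32] [(6071, 6233), (1662, 2356)]
mat [ 0.5061 -0.2227 -0.0887] [-0.  0.  0.] [(6071, 6227)]
tin [0.5086 0.2637 0.0122] res [ 0.01  0.06 -0.06 -0.01] areas [(234, 252), (166, 296)]
dosing_cup [0.5141 0.1724 0.0026] res [-0.   -0.05  0.05  0.01] areas [(110, 110), (135, 153)]
yellow_bowl [ 0.4989 -0.312   0.0016] res [ 0.    0.05 -0.07 -0.01] areas [(370, 377), (163, 190)]
pack [ 5.123e-01  3.677e-01  4.000e-04 -1.444e-01] res [ 0.01  0.14  0.06 -0.12 -0.02 -0.07] areas [(567, 615), (516, 648)]
top 0.046 [304.8 231.5]
top 0.09 [305.7 230.1]
side 0.046 [312.6 191.5]
side 0.09 [313.2 180.4]
[ 91  95  89  94  92  93  91  83  80 170 229 228 229 225 222 227 227 226
 227 227 229 233 210 147 132 143 136 137 180 208 201 202 199 202 201]
[134 132 138 133 136 127 129 162 224 229 226 226 225 227 226 226 228 226
 225 228 232 194 137 159 112 128 129 124 125 131]
184 [ 96  94  94  93  96  93  93 110 135 154 172 186 196 202 205 206 204 203
 192 178 161 134 108  92  92  93  89  88  90  89  93  93]
190 [180 180 181 178 170 168 164 152 151 
[... 244 characters left out ...]
1 123 110 102 100 119 128 139 145 151 150 134 133 146 150 146
 144 136 130 128 127 128 129 129 126 129 128 127 127 127]
[ 60  57  63  63  64 112 178 206 210 212 211 210 206 182 150 134 133 132
 146 162 164 160 155 153 149 150 152 152 151 147 146 148 150 136 118 109
 125 137 140 142 140 138 131]
230 [134 136 135 135 135 137 157 187 193 195 195 195 196 195 196 196 196 197
 195 196 197 196 197 192 171 144 132 133 137 138 140 141]
234 [135 133 134 135 132 126 120 123 146 170 181 187 192 192 193 195 196 197
 198 197 191 184 172 151 135 128 130 127 129 131 126 129]
238 [133 129 106  90  87  88  90 104 117 125 129 129 130 128 129 127 128 127
 128 132 123 120 117 121 125 126 129 129 131 128 129 134]
```

```bash
cat > go.py <<'E'
import sys
from h import *
def go(x,y,z,yaw,g=None):
    "z = grasp point height; prints shares for jog"
    s=observe();p=s["tool_pos"];r=s["tool_rot"];R=cv2.Rodrigues(np.array([0,0,r[2]]))[0]@cv2.Rodrigues(np.array([0,r[1],0.]))[0]@cv2.Rodrigues(np.array([r[0],0,0.]))[0]
    d=R.T@(np.array([x,y,z+.1592])-p)/.4
    t=(r[2]-yaw+np.pi)%(2*np.pi)-np.pi
    print("t",s["time"],"tcp",p.round(4),"yaw",round(r[2],3),"shift",d.round(4),"turn",round(t/np.pi,4),"open",round(s["opening"],4),"grip",round(s["grip_force"],1),"F",s["contact_force"].round(1))
if __name__=="__main__": go(*map(float,sys.argv[1:5]))
E
python3 - <<'E'
from fit import *
ims={c:cv2.cvtColor(cv2.imread(f"pics/{c}0.png"),cv2.COLOR_BGR2RGB) for c in("top","side")}
for st in((303,3),(308,3)):print("handle",tri((343,178),st))
# steel: not blue inside window
import fit
for c,g in(("top",(369,227)),("side",(319,167))):
    M=1-mask(ims[c],"blue");W=np.zeros_like(M);u,v=g;W[v-15:v+16,u-16:u+17]=1;M=cv2.morphologyEx(M*W,cv2.MORPH_OPEN,np.ones((3,3),np.uint8))
    n,L,s,ce=cv2.connectedComponentsWithStats(M);k=1+np.argmax(s[1:,4]);print(c,s[k],ce[k], hullmom(proj(c,pts_cyl(.513,-.132,.004,.036,.02,.036)))[:2],proj(c,pts_cyl(.513,-.132,.004,.036,.02,.036))[48:].min(0),proj(c,pts_cyl(.513,-.132,.004,.036,.02,.036))[48:].max(0))
# tin lid in top and side
b=blob(ims["top"],"white",(246,229),24);print(b[:2],onz("top",b[0],.032),proj("top",[.51,.264,.032]))
def f(p):return [*(hullmom(proj("top",pts_cyl(p[0],p[1],.004,.028,.028,.028)))[0]-b[0])]
print(LS(f,[.51,.264]).x)
print("lid z from side rim rows", proj("side",pts_cyl(.5086,.264,.004,.028,.028,.028)[48:]).min(0),proj("side",pts_cyl(.5086,.264,.004,.028,.028,.028)[48:]).max(0))
print(ims["side"][220:250,299].mean(1).astype(int))
E
python3 go.py .509 .264 .12 1.486
```

```text
handle (array([0.55958994, 0.03015874, 0.62221415]), np.float64(0.0019569951899639755))
handle (array([0.55255742, 0.02966613, 0.62383847]), np.float64(0.011313462367854136))
top [358 216  23  23 414] [369.02415459 227.33816425] (array([369.06025973, 227.70757495]), 387.7048524422571) [357.96038187 216.55812685] [380.15831605 238.85725727]
side [309 158  21  17 267] [318.69662921 165.04494382] (array([318.80449825, 164.65706322]), 226.27393951267004) [309.25207442 157.34458319] [328.65246234 167.15264226]
(array([245.91452991, 229.71367521]), 234.0) [0.50845962 0.26355438 0.032     ] [[245.77799999 229.23591892]]
[0.50962304 0.26414485]
lid z from side rim rows [290.1522206  223.00237007] [308.52873086 234.45565776]
[ 80  91  95 100 134 184 195 194 197 196 196 196 196 196 195 185 155 135
 127 127 122 119 105  91  89 107 126 135 133 135]
t 1.0 tcp [0.118  0.5116 0.4047] yaw 2.915 shift [-1.0916 -0.3833  0.3138] turn 0.4548 open 0.092 grip 0.0 F [-1.3  0.  -0.7]
```

```bash
python3 -m jog '[[[-0.9,-0.32,0],0.455,0],[[-0.9,-0.32,0],0.455,0],[[-0.9,-0.32,0],0.455,0],[[-0.9,-0.32,0],0.455,0],[[-0.9,-0.32,0],0.455,0],[[-0.9,-0.32,0],0.455,0],[[-0.9,-0.32,0.1],0.455,0],[[-0.9,-0.32,0.2],0.455,0],[[-0.9,-0.32,0.2],0.455,0]]' 20; python3 go.py .5095 .264 .09 1.486
```

```text
time: 2.12
tool_pos: [0.4395, 0.3053, 0.3223]
tool_rot: [-3.136, 0.003, 1.486]
contact_force: [-0.1, 0.1, 1.0]
opening: 0.0916
grip_force: 0.0
t 2.125 tcp [0.4395 0.3053 0.3223] yaw 1.486 shift [-0.0875  0.1841  0.182 ] turn -0.0 open 0.0916 grip 0.0 F [-0.1  0.1  1. ]
```

```bash
python3 -m jog '[[[-0.0875,0.184,0.1],0,0],[[-0.0875,0.184,0.182],0,0],[[-0.0875,0.184,0.182],0,0],[[-0.0875,0.184,0.182],0,0],[[-0.0875,0.184,0.182],0,0]]' 20; python3 go.py .5095 .264 .026 1.486
```

```text
time: 2.75
tool_pos: [0.5102, 0.2657, 0.2543]
tool_rot: [3.138, -0.002, 1.487]
contact_force: [-0.6, 0.1, -0.6]
opening: 0.0918
grip_force: 0.0
t 2.75 tcp [0.5102 0.2657 0.2543] yaw 1.487 shift [-0.0048 -0.0018  0.1728] turn 0.0005 open 0.0918 grip 0.0 F [-0.6  0.1 -0.6]
```

```bash
python3 -m jog '[[[-0.004,-0.002,0.1],0,0],[[-0.004,-0.002,0.17],0,0],[[-0.004,-0.002,0.17],0,0],[[-0.004,-0.002,0.17],0,0.4],[[-0.004,-0.002,0.17],0,0.6],[[-0.004,-0.002,0.17],0,0.6],[[-0.004,-0.002,0.17],0,0.6],[[-0.004,-0.002,0.17],0,0.6]]' 20; python3 go.py .5095 .264 .026 1.486
```

```text
time: 3.75
tool_pos: [0.5094, 0.2633, 0.1842]
tool_rot: [3.141, -0.0, 1.485]
contact_force: [-0.7, -0.7, 3.6]
opening: 0.0559
grip_force: 20.0
t 3.75 tcp [0.5094 0.2633 0.1842] yaw 1.485 shift [ 0.0019 -0.     -0.0025] turn -0.0002 open 0.0559 grip 20.0 F [-0.7 -0.7  3.6]
```

```bash
python3 -m jog '[[[0,0,-0.15],0,0.6],[[0,0,-0.3],0,0.6],[[-0.1,0,-0.3],0,0.6],[[-0.25,0,-0.3],0,0.6],[[-0.4,0,-0.3],0,0.6],[[-0.55,0,-0.3],0,0.6],[[-0.7,0.04,-0.3],0,0.6],[[-0.85,0.05,-0.3],0,0.6],[[-1,0.06,-0.3],0,0.6],[[-1,0.06,-0.3],0,0.6],[[-1,0.06,-0.3],0,0.6]]' 20; python3 go.py .5061 -.2225 .06 1.486
```

```text
time: 5.12
tool_pos: [0.499, -0.1373, 0.3036]
tool_rot: [-3.141, -0.001, 1.484]
contact_force: [-0.0, -0.1, -0.9]
opening: 0.0562
grip_force: 20.0
t 5.125 tcp [ 0.499  -0.1373  0.3036] yaw 1.484 shift [-0.2109  0.0364  0.2107] turn -0.0005 open 0.0562 grip 20.0 F [-0.  -0.1 -0.9]
```

```bash
python3 -m jog '[[[-0.1,0.02,0],0,0.6],[[-0.211,0.036,0],0,0.6],[[-0.211,0.036,0.05],0,0.6],[[-0.211,0.036,0.15],0,0.6],[[-0.211,0.036,0.21],0,0.6],[[-0.211,0.036,0.21],0,0.6],[[-0.211,0.036,0.21],0,0.6]]' 20; python3 go.py .5061 -.2225 .0253 1.486
```

```text
time: 6.0
tool_pos: [0.507, -0.2219, 0.2209]
tool_rot: [3.14, 0.0, 1.487]
contact_force: [1.0, 0.4, -1.7]
opening: 0.0558
grip_force: 20.0
t 6.0 tcp [ 0.507  -0.2219  0.2209] yaw 1.487 shift [-0.0017 -0.0023  0.0909] turn 0.0003 open 0.0558 grip 20.0 F [ 1.   0.4 -1.7]
```

```bash
python3 -m jog '[[[-0.002,-0.002,0.05],0,0.6],[[-0.002,-0.002,0.08],0,0.6],[[-0.002,-0.002,0.089],0,0.6],[[-0.002,-0.002,0.089],0,0.6],[[-0.002,-0.002,0.089],0,0.3],[[-0.002,-0.002,0.089],0,0.2],[[-0.002,-0.002,0.089],0,0.1],[[-0.002,-0.002,0],0,0],[[-0.002,-0.002,-0.2],0,0],[[-0.002,-0.002,-0.25],0,0]]' 20; python3 go.py .5141 .1725 .12 1.486
```

```text
time: 7.25
tool_pos: [0.5057, -0.2236, 0.3229]
tool_rot: [3.139, 0.001, 1.485]
contact_force: [0.6, -0.8, -0.4]
opening: 0.0917
grip_force: 0.0
t 7.25 tcp [ 0.5057 -0.2236  0.3229] yaw 1.485 shift [ 0.9885 -0.064   0.1076] turn -0.0002 open 0.0917 grip 0.0 F [ 0.6 -0.8 -0.4]
```

```bash
python3 -m jog '[[[0.15,0,0],0,0],[[0.3,-0.02,0],0,0],[[0.45,-0.03,0],0,0],[[0.6,-0.04,0],0,0],[[0.75,-0.05,0],0,0],[[0.9,-0.064,0],0,0],[[0.988,-0.064,0],0,0],[[0.988,-0.064,0.05],0,0],[[0.988,-0.064,0.1],0,0],[[0.988,-0.064,0.1],0,0]]' 12; python3 go.py .5141 .1725 .03 1.486
python3 - <<'E'
from fit import *
ims={c:cams.read_camera(c) for c in("top","side")}
for c in ims:cv2.imwrite(f"pics/{c}1.png",ims[c][:,:,::-1])
b=blob(ims["top"],"white",proj("top",[.506,-.2225,.03])[0],20)
print(b[:2],LS(lambda p:[*(hullmom(proj("top",pts_cyl(p[0],p[1],.004,.028,.028,.028)))[0]-b[0])],[.506,-.2225]).x)
for c in("top","side"):print([(np.round(d["position"],3).tolist(),round(d["confidence"],2)) for d in models.pinpoint("tin",c)])
E
```

```text
time: 8.5
tool_pos: [0.5132, 0.1726, 0.2788]
tool_rot: [-3.138, 0.001, 1.486]
contact_force: [-0.5, -1.0, 0.5]
opening: 0.0918
grip_force: 0.0
t 8.5 tcp [0.5132 0.1726 0.2788] yaw 1.486 shift [2.000e-04 3.000e-03 2.239e-01] turn -0.0001 open 0.0918 grip 0.0 F [-0.5 -1.   0.5]
(array([396.1173913 , 229.80869565]), 230.0) [ 0.50778124 -0.22490053]
[([0.506, -0.228, 0.009], 0.69)]
[([0.506, -0.222, 0.005], 0.56)]
```

```bash
python3 -m jog '[[[0,0.003,0.1],0,0],[[0,0.003,0.2],0,0],[[0,0.003,0.228],0,0],[[0,0.003,0.228],0,0.3],[[0,0.003,0.228],0,0.7],[[0,0.003,0.228],0,0.7],[[0,0.003,0.228],0,0.7],[[0,0.003,0.228],0,0.7],[[0,0.003,0.228],0,0.7]]' 10; python3 go.py .5141 .1725 .03 1.486
python3 - <<'E'
from fit import *
im={c:cv2.imread(f"pics/{c}1.png")[:,:,::-1].copy() for c in("top","side")}
for c in im:
    b=blob(im[c],"yellow",proj(c,[.499,-.312,.02])[0],22);print(c,b[:2])
    M=1-mask(im[c],"blue")
fitc("yellow_bowl",[.497,-.313,.004],im)
for a in((424,232),):pass
y=blob(im["top"],"yellow",(424,232),22)[0]
def bowl(uv):return LS(lambda p:[*(hullmom(proj("top",pts_cyl(p[0],p[1],.004,.036,.02,.036)))[0]-uv)],[.5,-.2]).x
Y,S=bowl(y),bowl(np.array([369.02,227.34]));print(Y,S,(Y+S)/2,np.linalg.norm(Y-S))
E
```

```text
time: 9.82
tool_pos: [0.5149, 0.1724, 0.1888]
tool_rot: [3.142, -0.0, 1.485]
contact_force: [0.0, 0.3, 0.0]
opening: 0.0367
grip_force: 0.1
t 9.825 tcp [0.5149 0.1724 0.1888] yaw 1.485 shift [-0.     -0.0021 -0.0009] turn -0.0002 open 0.0367 grip 0.1 F [0.  0.3 0. ]
top (array([424.00813008, 231.78861789]), 369.0)
side (array([330.04794521, 143.43835616]), 146.0)
yellow_bowl [ 0.498  -0.3118  0.0026] res [ 0.03  0.33 -0.4  -0.06] areas [(369, 377), (146, 190)]
[ 0.49888844 -0.31132774] [ 0.51418747 -0.13190174] [ 0.50653795 -0.22161474] 0.18007707003350026
```

```bash
python3 -m jog '[[[0,0,0],0,0.75],[[0,0,0],0,0.75],[[0,0,0],0,0.75],[[0,0,0],0,0.75]]' 12; python3 go.py .5065 -.2225 .12 1.486
```

```text
time: 10.32
tool_pos: [0.5149, 0.1724, 0.1888]
tool_rot: [-3.142, -0.0, 1.485]
contact_force: [-0.2, -0.6, 1.0]
opening: 0.0359
grip_force: 12.0
t 10.325 tcp [0.5149 0.1724 0.1888] yaw 1.485 shift [-0.9855  0.0633 -0.2262] turn -0.0002 open 0.0359 grip 12.0 F [-0.2 -0.6  1. ]
```

```bash
python3 -m jog '[[[0,0,-0.15],0,0.75],[[0,0,-0.28],0,0.75],[[-0.1,0,-0.28],0,0.75],[[-0.25,0.02,-0.28],0,0.75],[[-0.4,0.03,-0.28],0,0.75],[[-0.55,0.04,-0.28],0,0.75],[[-0.7,0.05,-0.28],0,0.75],[[-0.85,0.06,-0.28],0,0.75],[[-0.985,0.063,-0.28],0,0.75],[[-0.985,0.063,-0.2],0,0.75],[[-0.985,0.063,-0.14],0,0.75],[[-0.985,0.063,-0.12],0,0.75]]' 12; python3 go.py .5065 -.2226 .0576 1.486
```

```text
time: 11.82
tool_pos: [0.506, -0.2222, 0.2352]
tool_rot: [-3.139, -0.001, 1.485]
contact_force: [-0.8, 0.2, 0.4]
opening: 0.0354
grip_force: 12.0
t 11.825 tcp [ 0.506  -0.2222  0.2352] yaw 1.485 shift [-0.0008  0.0015  0.0459] turn -0.0003 open 0.0354 grip 12.0 F [-0.8  0.2  0.4]
```

```bash
python3 -m jog '[[[0,0.001,0.03],0,0.75],[[0,0.001,0.044],0,0.75],[[0,0.001,0.044],0,0.75],[[0,0.001,0.044],0,0.75]]' 12; python3 go.py .5065 -.2226 .0576 1.486
```

```text
time: 12.32
tool_pos: [0.507, -0.2223, 0.2196]
tool_rot: [3.141, 0.0, 1.486]
contact_force: [0.6, -0.3, -0.7]
opening: 0.0357
grip_force: 12.0
t 12.325 tcp [ 0.507  -0.2223  0.2196] yaw 1.486 shift [-0.0008 -0.0012  0.0071] turn -0.0001 open 0.0357 grip 12.0 F [ 0.6 -0.3 -0.7]
```

```bash
python3 -m jog '[[[0,0,0.004],0,0.75],[[0,0,0.007],0,0.75],[[0,0,0.007],0,0.75],[[0,0,0.007],0,0.6],[[0,0,0.007],0,0.5],[[0,0,0.007],0,0.4],[[0,0,0.007],0,0.3],[[0,0,-0.05],0,0.2],[[0,0,-0.15],0,0.1],[[0,0,-0.25],0,0]]' 12; python3 go.py .51 .36 .12 2.997
```

```text
time: 13.58
tool_pos: [0.5067, -0.2223, 0.32]
tool_rot: [-3.141, -0.0, 1.485]
contact_force: [0.4, 0.1, 0.2]
opening: 0.0878
grip_force: 0.0
t 13.575 tcp [ 0.5067 -0.2223  0.32  ] yaw 1.485 shift [ 1.451  -0.1159  0.1027] turn -0.4812 open 0.0878 grip 0.0 F [0.4 0.1 0.2]
```

```bash
python3 -m jog '[[[0.15,0,-0.02],0,0],[[0.3,0,-0.02],-0.1,0],[[0.45,-0.03,-0.02],-0.2,0],[[0.6,-0.04,-0.02],-0.3,0],[[0.75,-0.05,-0.02],-0.4,0],[[0.9,-0.06,-0.02],-0.481,0],[[1,-0.07,-0.02],-0.481,0],[[1,-0.07,-0.02],-0.481,0],[[1,-0.07,-0.02],-0.481,0],[[1,-0.07,-0.02],-0.481,0]]' 20; python3 go.py .5123 .3677 .1 2.997;  python3 - <<'E'
from fit import *
ims={c:cams.read_camera(c) for c in("top","side")}
for c in ims:cv2.imwrite(f"pics/{c}2.png",ims[c][:,:,::-1])
a=cv2.resize(ims["top"][200:265,320:470],None,fx=5,fy=5,interpolation=cv2.INTER_CUBIC)
b=cv2.resize(ims["side"][125:200,285:365],None,fx=5,fy=5,interpolation=cv2.INTER_CUBIC)
W=np.zeros((600,760,3),np.uint8);W[:325,:750]=a;b=cv2.resize(b,(290,272));W[326:598,:290]=b
cv2.imwrite("pics/v2.png",W[:,:,::-1])
for c in("top","side"):
  for n in("dosing_cup","tin"):print(c,n,[(np.round(d["position"],3).tolist(),round(d["confidence"],2)) for d in models.pinpoint(n,c)])
E
```

```text
time: 14.82
tool_pos: [0.5129, 0.1788, 0.3271]
tool_rot: [3.142, -0.0, 2.996]
contact_force: [0.7, 0.1, -0.3]
opening: 0.0918
grip_force: 0.0
t 14.825 tcp [0.5129 0.1788 0.3271] yaw 2.996 shift [0.0702 0.4671 0.1697] turn -0.0004 open 0.0918 grip 0.0 F [ 0.7  0.1 -0.3]
top dosing_cup [([0.508, -0.225, 0.031], 0.48)]
top tin [([0.498, -0.313, 0.002], 0.6), ([0.504, -0.224, 0.007], 0.54)]
side dosing_cup [([0.506, -0.222, 0.032], 0.61)]
side tin [([0.506, -0.222, 0.003], 0.43)]
```

View pics/v2.png

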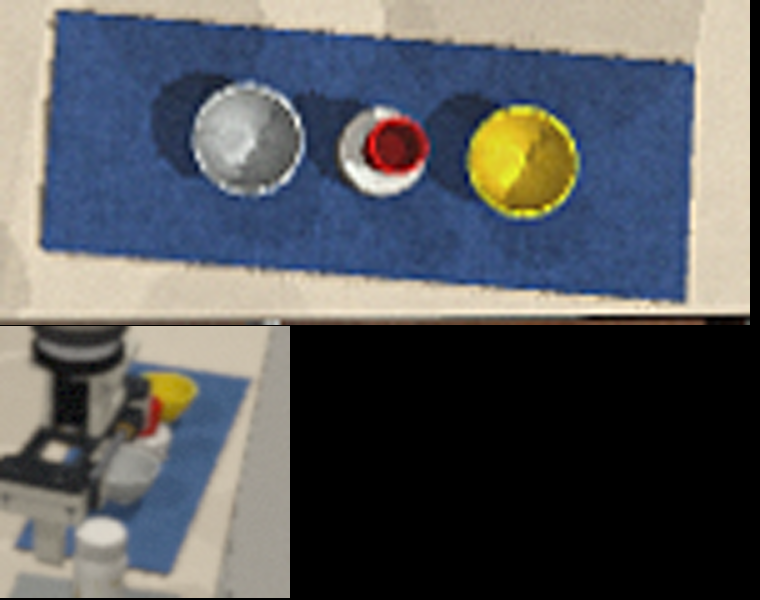

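Standing right: the crop shows the red cup (396,145) on the tin (381,152), between steel (248,138) and yellow (522,160). The offset of the cup's rim matches the parallax, so it is centred. Now the pack.

```bash
python3 -m jog '[[[0.02,0.15,0],0,0],[[0.05,0.3,0],0,0],[[0.07,0.4,0.05],0,0],[[0.07,0.467,0.12],0,0],[[0.07,0.467,0.17],0,0],[[0.07,0.467,0.17],0,0],[[0.07,0.467,0.17],0,0]]' 20; python3 go.py .5123 .3677 .0245 2.997;  python3 - <<'E'
from fit import *
im=cams.read_camera("side");cv2.imwrite("pics/side3.png",im[:,:,::-1]);fitp([.5123,.3677,.004,-.144],{"side":im},("side",))
E
```

```text
time: 16.0
tool_pos: [0.5127, 0.3673, 0.2601]
tool_rot: [3.141, 0.001, 2.996]
contact_force: [-0.3, -0.5, -0.2]
opening: 0.0918
grip_force: 0.0
t 16.0 tcp [0.5127 0.3673 0.2601] yaw 2.996 shift [0.0014 0.0007 0.191 ] turn -0.0005 open 0.0918 grip 0.0 F [-0.3 -0.5 -0.2]
pack [ 0.5114  0.3695  0.0018 -0.1483] res [-0.  0.  0.] areas [(499, 650)]
```

```bash
python3 -m jog '[[[0.001,0,0.1],0,0.2],[[0.001,0,0.17],0,0.3],[[0.001,0,0.19],0,0.3],[[0.001,0,0.19],0,0.6],[[0.001,0,0.19],0,0.75],[[0.001,0,0.19],0,0.75],[[0.001,0,0.19],0,0.75],[[0.001,0,0.19],0,0.75],[[0.001,0,0.19],0,0.75],[[0.001,0,0.19],0,0.75]]' 30; python3 go.py .5123 .3677 .0245 2.997
```

```text
time: 17.3
tool_pos: [0.5122, 0.3677, 0.1842]
tool_rot: [3.141, 0.001, 2.997]
contact_force: [-1.4, -0.8, 6.5]
opening: 0.0365
grip_force: 30.0
t 17.3 tcp [0.5122 0.3677 0.1842] yaw 2.997 shift [-0.0003  0.      0.0012] turn -0.0001 open 0.0365 grip 30.0 F [-1.4 -0.8  6.5]
```

```bash
python3 -m jog '[[[0,0,-0.1],0,0.75],[[0,0,-0.25],0,0.75],[[0,-0.1,-0.32],0,0.75],[[-0.02,-0.25,-0.32],0,0.75],[[-0.04,-0.4,-0.32],0,0.75],[[-0.06,-0.55,-0.32],0,0.75],[[-0.08,-0.7,-0.32],0,0.75],[[-0.1,-0.85,-0.32],0,0.75],[[-0.1,-1,-0.32],0,0.75],[[-0.1,-1,-0.32],0,0.75],[[-0.1,-1,-0.32],0,0.75]]' 30; python3 go.py .4915 -.3965 .12 3.0566
```

```text
time: 18.68
tool_pos: [0.4936, -0.0338, 0.3111]
tool_rot: [3.141, -0.0, 2.996]
contact_force: [-0.4, 0.9, -0.6]
opening: 0.0368
grip_force: 30.0
t 18.675 tcp [ 0.4936 -0.0338  0.3111] yaw 2.996 shift [-0.1267 -0.8979  0.0791] turn -0.0194 open 0.0368 grip 30.0 F [-0.4  0.9 -0.6]
```

```bash
python3 -m jog '[[[-0.02,-0.15,0],-0.019,0.75],[[-0.04,-0.3,0],-0.019,0.75],[[-0.06,-0.45,0],-0.019,0.75],[[-0.08,-0.6,0],-0.019,0.75],[[-0.1,-0.75,0],-0.019,0.75],[[-0.127,-0.898,0],-0.019,0.75],[[-0.127,-0.898,0],-0.019,0.75],[[-0.127,-0.898,0.06],-0.019,0.75],[[-0.127,-0.898,0.15],-0.019,0.75],[[-0.127,-0.898,0.16],-0.019,0.75],[[-0.127,-0.898,0.16],-0.019,0.75]]' 30; python3 go.py .4915 -.3965 .026 3.0566
python3 - <<'E'
from fit import *
ims={c:cams.read_camera(c) for c in("top","side")}
for c in ims:cv2.imwrite(f"pics/{c}4.png",ims[c][:,:,::-1])
E
```

```text
time: 20.05
tool_pos: [0.493, -0.3956, 0.2478]
tool_rot: [-3.142, 0.0, 3.058]
contact_force: [0.2, -1.0, -0.1]
opening: 0.0366
grip_force: 30.0
t 20.05 tcp [ 0.493  -0.3956  0.2478] yaw 3.058 shift [ 0.0036 -0.0024  0.1564] turn 0.0005 open 0.0366 grip 30.0 F [ 0.2 -1.  -0.1]
```

```bash
python3 -m jog '[[[0.004,-0.002,0.08],0,0.75],[[0.004,-0.002,0.13],0,0.75],[[0.004,-0.002,0.154],0,0.75],[[0.004,-0.002,0.154],0,0.75],[[0.004,-0.002,0.154],0,0.75]]' 30; python3 go.py .4915 -.3965 .025 3.0566
```

```text
time: 20.78
tool_pos: [0.4907, -0.3977, 0.1868]
tool_rot: [-3.14, 0.002, 3.056]
contact_force: [-0.3, -0.7, -0.3]
opening: 0.0365
grip_force: 30.0
t 20.775 tcp [ 0.4907 -0.3977  0.1868] yaw 3.056 shift [-0.0017  0.0033  0.0064] turn -0.0001 open 0.0365 grip 30.0 F [-0.3 -0.7 -0.3]
```

```bash
python3 -m jog '[[[-0.001,0.003,0.006],0,0.75],[[-0.001,0.003,0.006],0,0.7],[[-0.001,0.003,0.006],0,0.55],[[-0.001,0.003,0.006],0,0.5],[[-0.001,0.003,0.006],0,0.48],[[-0.001,0.003,0.006],0,0.48],[[-0.001,0.003,-0.1],0,0.48],[[-0.001,0.003,-0.25],0,0.48],[[-0.001,0.003,-0.35],0,0.2],[[-0.001,0.003,-0.35],0,0]]' 30; python3 go.py .504 .075 .16 1.486
```

```text
time: 22.02
tool_pos: [0.4913, -0.3967, 0.3296]
tool_rot: [-3.137, 0.006, 3.056]
contact_force: [0.4, -0.6, -1.2]
opening: 0.0634
grip_force: 0.0
t 22.025 tcp [ 0.4913 -0.3967  0.3296] yaw 3.056 shift [0.0691 1.1778 0.0197] turn 0.4998 open 0.0634 grip 0.0 F [ 0.4 -0.6 -1.2]
```

```bash
python3 -m jog '[[[0.0,0.15,0],0.05,0],[[0.0,0.3,0],0.1,0],[[0.02,0.45,0],0.15,0],[[0.03,0.6,0],0.2,0],[[0.05,0.75,0],0.3,0],[[0.06,0.9,0],0.4,0],[[0.06,1,0],0.5,0],[[0.06,1,0],0.5,0],[[0.06,1,0],0.5,0],[[0.06,1,0],0.5,0],[[0.06,1,0],0.5,0],[[0.06,1,0],0.5,0]]' 20
python3 - <<'E'
from fit import *
ims={c:cams.read_camera(c) for c in("top","side")}
for c in ims:cv2.imwrite(f"pics/{c}5.png",ims[c][:,:,::-1])
fitp([.4915,-.3965,.004,-.085],ims);fitp([.4915,-.3965,.004,-.085],ims,("top",))
for c in("top","side"):
  for n in("pack","bottle"):print(c,n,[(np.round(d["position"],3).tolist(),round(d["confidence"],2)) for d in models.pinpoint(n,c)])
E
python3 go.py .504 .075 .14 1.486
```

```text
time: 23.52
tool_pos: [0.5009, 0.0042, 0.3249]
tool_rot: [-3.141, -0.0, 1.486]
contact_force: [-1.0, 0.5, -0.2]
opening: 0.0914
grip_force: 0.0
pack [ 0.5064 -0.3955  0.0051 -0.0836] res [-0.38 -4.77 -0.06  6.    0.92 -0.39] areas [(543, 613), (35, 246)]
pack [ 0.4907 -0.3964  0.0039 -0.086 ] res [0. 0. 0.] areas [(543, 614)]
top pack [([0.495, 0.686, -0.0], 0.85), ([0.496, -0.397, 0.004], 0.77)]
top bottle [([0.505, 0.077, 0.007], 0.7)]
side pack [([0.503, 0.685, -0.004], 0.61), ([0.488, -0.398, 0.007], 0.47)]
side bottle [([0.5, 0.077, 0.007], 0.75), ([0.453, 0.513, 0.005], 0.73)]
t 23.825 tcp [0.5011 0.0043 0.3255] yaw 1.485 shift [ 0.1768 -0.0077  0.0657] turn -0.0002 open 0.092 grip 0.0 F [-0.1 -0.4  0.4]
```

View pics/side5.png

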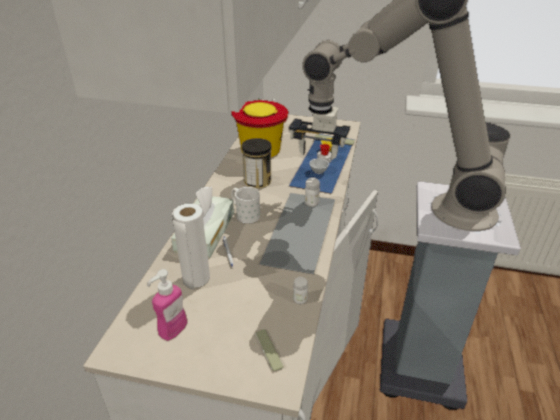

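Side view: the pack (by fit, 1 mm from target) lies beyond the yellow bowl. The bottle (312,192) is still upright on the grey mat. Now the bottle.

```bash
python3 -m jog '[[[0.1,-0.004,0],0,0],[[0.18,-0.008,0],0,0],[[0.18,-0.008,0.05],0,0],[[0.18,-0.008,0.05],0,0],[[0.18,-0.008,0.05],0,0]]' 20; python3 go.py .504 .076 .053 1.486
```

```text
time: 24.45
tool_pos: [0.5042, 0.076, 0.306]
tool_rot: [3.141, -0.0, 1.485]
contact_force: [0.5, -0.5, 0.3]
opening: 0.0917
grip_force: 0.0
t 24.45 tcp [0.5042 0.076  0.306 ] yaw 1.485 shift [-2.000e-04 -6.000e-04  2.344e-01] turn -0.0003 open 0.0917 grip 0.0 F [ 0.5 -0.5  0.3]
```

```bash
python3 -m jog '[[[0,0,0.08],0,0],[[0,0,0.16],0,0],[[0,0,0.22],0,0],[[0,0,0.234],0,0],[[0,0,0.234],0,0.2],[[0,0,0.234],0,0.4],[[0,0,0.234],0,0.5],[[0,0,0.234],0,0.65],[[0,0,0.234],0,0.65],[[0,0,0.234],0,0.65]]' 20; python3 go.py .504 .076 .053 1.486
```

```text
time: 25.7
tool_pos: [0.504, 0.0763, 0.212]
tool_rot: [3.142, -0.0, 1.485]
contact_force: [-0.1, -0.2, 2.1]
opening: 0.046
grip_force: 20.0
t 25.7 tcp [0.504  0.0763 0.212 ] yaw 1.485 shift [-0.0009  0.0001 -0.0004] turn -0.0002 open 0.046 grip 20.0 F [-0.1 -0.2  2.1]
```

```bash
python3 -m jog '[[[0,0,-0.07],0,0.65],[[0,0,-0.12],0,0.65],[[-0.1,0.02,-0.12],0,0.65],[[-0.2,0.05,-0.12],0,0.65],[[-0.291,0.069,-0.12],0,0.65],[[-0.291,0.069,-0.12],0,0.65],[[-0.291,0.069,-0.08],0,0.65],[[-0.291,0.069,-0.04],0,0.65],[[-0.291,0.069,-0.02],0,0.65],[[-0.291,0.069,-0.02],0,0.65]]' 20; python3 go.py .5217 -.0425 .0528 1.486
```

```text
time: 26.95
tool_pos: [0.5214, -0.0415, 0.2195]
tool_rot: [-3.14, -0.0, 1.486]
contact_force: [1.0, 0.6, -1.1]
opening: 0.0459
grip_force: 20.0
t 26.95 tcp [ 0.5214 -0.0415  0.2195] yaw 1.486 shift [-0.0025  0.001   0.0186] turn -0.0 open 0.0459 grip 20.0 F [ 1.   0.6 -1.1]
```

```bash
python3 -m jog '[[[-0.002,0.001,0.012],0,0.65],[[-0.002,0.001,0.0185],0,0.65],[[-0.002,0.001,0.0185],0,0.65],[[-0.002,0.001,0.0185],0,0.6],[[-0.002,0.001,0.0185],0,0.45],[[-0.002,0.001,0.0185],0,0.3],[[-0.002,0.001,0.0185],0,0.15],[[-0.002,0.001,0.0185],0,0],[[-0.002,0.001,0.0185],0,0],[[-0.002,0.001,-0.1],0,0],[[-0.002,0.001,-0.25],0,0],[[-0.002,0.001,-0.3],0,0]]' 20; python3 go.py .42 .30 .18 1.486
```

```text
time: 28.45
tool_pos: [0.5224, -0.043, 0.3436]
tool_rot: [3.135, 0.001, 1.485]
contact_force: [-0.7, 0.0, -1.2]
opening: 0.0916
grip_force: 0.0
t 28.45 tcp [ 0.5224 -0.043   0.3436] yaw 1.485 shift [ 0.8324 -0.3284  0.0085] turn -0.0002 open 0.0916 grip 0.0 F [-0.7  0.  -1.2]
```

```bash
python3 -m jog '[[[0.1,0,0],0,0],[[0.25,-0.05,0],0,0],[[0.4,-0.1,0],0,0],[[0.55,-0.2,0],0,0],[[0.7,-0.3,0],0,0],[[0.83,-0.33,0],0,0],[[0.83,-0.33,0],0,0],[[0.83,-0.33,0],0,0]]' 20
python3 - <<'E'
from fit import *
ims={c:cams.read_camera(c) for c in("top","side")}
for c in ims:cv2.imwrite(f"pics/{c}6.png",ims[c][:,:,::-1])
a=cv2.resize(ims["top"][195:265,315:470],None,fx=5,fy=5,interpolation=cv2.INTER_CUBIC)[:340]
b=cv2.resize(ims["side"][130:215,270:370],(300,255),interpolation=cv2.INTER_CUBIC)
W=np.zeros((600,780,3),np.uint8);W[:340,:775]=a;W[342:597,:300]=b
cv2.imwrite("pics/v6.png",W[:,:,::-1])
fitp([.4915,-.3965,.004,-.085],ims)
u=proj("top",[.5217,-.0425,.09])[0];b=blob(ims["top"],"white",u,9);print(u,b[:2],onz("top",b[0],.09))
for c in("top","side"):
  for n in("pack","bottle","tin","dosing_cup","mug","canister"):print(c,n,[(np.round(d["position"],3).tolist(),round(d["confidence"],2)) for d in models.pinpoint(n,c)])
E
```

```text
time: 29.45
tool_pos: [0.4186, 0.2994, 0.3398]
tool_rot: [-3.141, 0.001, 1.487]
contact_force: [0.4, -0.0, -0.2]
opening: 0.092
grip_force: 0.0
pack [ 0.519  -0.3971 -0.0009 -0.1951] res [-0.67 -8.34  2.17 10.45  1.7  -5.41] areas [(546, 606), (20, 245)]
[343.44106224 223.3706659 ] (array([343.94039735, 223.43708609]), 151.0) [ 0.52148684 -0.04405745  0.09      ]
top pack [([0.491, -0.399, 0.004], 0.79), ([0.498, 0.69, 0.001], 0.72)]
top bottle [([0.521, -0.043, 0.007], 0.51), ([0.46, 0.514, -0.002], 0.48)]
top tin [([0.505, -0.22, -0.0], 0.7), ([0.509, -0.227, 0.008], 0.47), ([0.511, -0.133, 0.002], 0.46)]
top dosing_cup [([0.508, -0.222, 0.033], 0.68)]
top mug [([0.701, 0.19, 0.002], 0.41)]
top canister [([0.716, -0.023, -0.001], 0.56)]
side pack [([0.502, 0.685, -0.002], 0.86)]
side bottle [([0.456, 0.514, 0.004], 0.84), ([0.514, -0.046, 0.004], 0.4)]
side tin [([0.507, -0.22, 0.002], 0.48)]
side dosing_cup []
side mug [([0.708, 0.187, -0.0], 0.82)]
side canister [([0.725, -0.022, -0.002], 0.8), ([0.512, -0.134, 0.001], 0.47)]
```

View pics/v6.png

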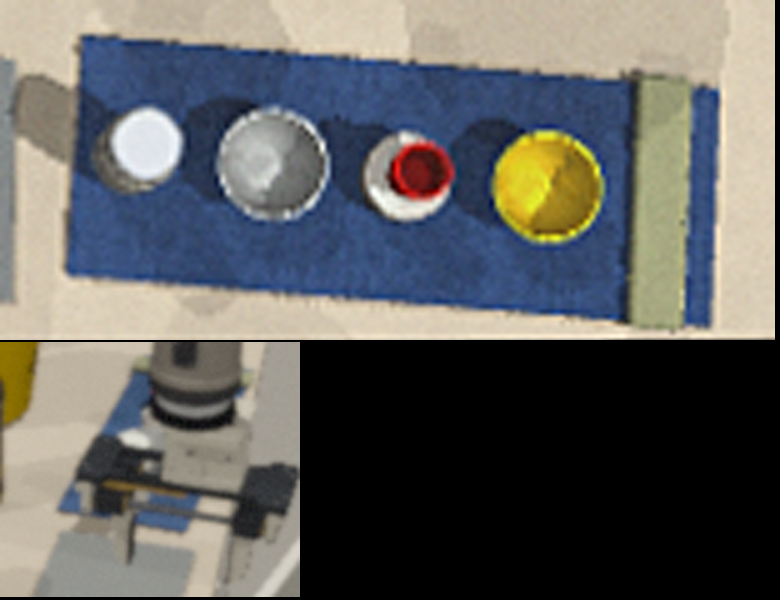

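The crop shows the full row: bottle upright (146,145), steel bowl (273,163), tin with cup (408,175), yellow bowl (548,186) and the pack at right angles (660,200). The measured positions agree to within a few millimetres, so I'm handing it in.

```bash
python3 -c "
from cell import robot
print(robot.hand_in())"
```

```text
the job is handed in; nothing more can be done
None
```

The job is handed in at about 30 s of the 106 s: bottle, steel bowl, tin with the dosing cup, yellow bowl and pack stand in one row on the blue mat, each within about 3 mm of its target by my last measurements, and I left the mug and canister alone; no verdict came back.

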